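# Crucible on the domed rest, lamp shutter held at its balance point

## Robot

A 6-joint arm with a two-finger parallel gripper is mounted at the origin on the work surface; the furniture and walls round the work are solid. World frame = base frame: x ahead of the robot, y to its left, z up, the work surface at z = 0. Lengths are in m, angles in degrees, forces in N, time in s.
With the tool pointing down it reaches from about 0.3 to 0.75 m from the base axis. Payload 8.5 kg.
Tool frame: the origin (TCP) lies at the very end of the fingers, on their centre line; the grasp point (between the pads) lies 19 mm behind it; z points along the fingers, y is the line along which they close (so a half turn about z gives the same grasp; the last joint's range is limited). The gripper opens to 85 mm and grips with 20 to 120 N. Pads are 22 mm wide; open, the fingers measure 114 mm over their backs; the gripper's body (76 mm by 85 mm) begins 54 mm behind the grasp point. The pads swing forward as they close: fully open they stand 13 mm farther back than shut.
Start: joints at [-89.227, 21.807, 74.336, -0, 83.858, -12.336], TCP at [0.125, -0.536, 0.209] pointing down, gripper open.
Joint ranges: [-178.18, 178.18], [-50.72, 133.34], [12.68, 142.11], [-81.47, 261.47], [9.98, 163.14], [-165.26, 165.26]. Speed limits (degrees/s): [136.94, 136.94, 180, 180, 180, 180].

## Interface

Orientations are given as a 3x3 rotation matrix whose columns are the frame's x, y, z axes.
In Python, from rig import env, imaging gives the robot as it stands. The module is installed in compiled form; this text tells all that it offers.
- The arm moves only by the tool arm_command, never from a script. Its arguments are lists of equal length, an entry for each row: "turn": the turn, a rotation vector about the tool's x, y, z in units of 5 degrees (1.0 is 5 degrees), a list of three; "xyz": the shift along the tool's x, y, z in units of 50 mm (1.0 is 50 mm), a list of three; "claw": the finger opening in mm, from 0 to 85.4. A call has 1 to 12 rows; each row shifts and turns the commanded pose from where the row before left it, along the tool's axes as they then stand; what a row does not reach is not made up. A row lasts 1/10 s, in which the tool goes at most 50 mm and 8.59 degrees, less where a joint would pass 70% of its speed; a pose out of reach is approached as far as the arm can. A call is refused whole if a number of a shift passes 1 or a number of a turn 1, either way. A call with a gripper value outside its range is refused whole. The fingers move at their own pace and stop on an object; "squeeze" is the grip in N (left out, the last holds). Time passes only in rows, so rows that do not move let the fingers close. It gives the time, the measured TCP pose, the force, the opening and the grip force at its end, in the units of the state.
- env.observe(): the state, without advancing time (a new reading comes with each control period).
- imaging.get_image(name): name is "scene" or "top" or "wrist"; returns (picture, depth): 400x640x3 uint8, blue, green, red; 400x640 float32, m along the optical axis (not along the pixel's ray), 0 where there is no reading.
- imaging.camera_info(name): a dict with "camera_matrix" (3x3 intrinsics, pixels), "rvec" (rotation vector, rad) and "tvec" (3), from world to camera coordinates, as OpenCV has them. Camera axes: x right, y down, z forward; pixel columns grow to the right and rows downward; lengths in m; the calibration is good to about 2 mm. A picture is of the moment at which its call begins: read the wrist's pose just before it. camera_info takes no time and is no camera call; for the wrist camera it gives the pose at the moment of the call.
- env.close_job(): hands the job in; it is judged then, once.
The state is a dict: "time_s": time; "q": joint angles; "qvel": joint speeds; "joint_efforts": joint torques, N m; "position": TCP position; "tool_rot": TCP orientation; "ft_force": force on the tool from outside, world axes, zero at the start; "wrist_torque": the same for the moment, N m; "grip_width": finger opening in m; "gripper_force": force on a finger pad.
Only numpy, scipy, OpenCV 4.12 (cv2) and the standard library are available. Lean on these libraries where they do the work, as an engineer would, in place of code of your own. Each camera call takes 0.05 s, during which the arm holds its last target. There are 200 camera calls.

## Task

Light the crucible for inspection: balance it upright on the very top of the white dome and let it stand there by itself. Then take the yellow bar of the lamp box's hinged shutter and swing the shutter up to its balance point, where the plate stands straight upright on its hinge, without throwing it over backwards; it falls either way if let go, so finish while still pinching the bar between the fingers and holding the shutter still there. Leave the jars and the petri dish alone.

Things in the scene. Friction and masses are not known exactly. Their poses are not given: they have to be found in the camera images.
- crucible_mid (a point): Centre (18 mm above its underside) of a loose white porcelain crucible: open round cup, 36 mm high, 44 mm across at the rim, tapering to a flat foot 28 mm across, about 60 g. It stands upright on the worktop; z axis up. Grasp it across the outside near the rim; the wall slopes, wider at the top.
- dome_top (a point): Top point of the fixed white ceramic dome, 45 mm above the worktop: a smooth cap of a ball of 60 mm radius, 119 mm across at the worktop, with a thin steel ring (122 mm across, 4 mm high) round its foot. A crucible set on the top point within a few mm stands by itself, tilting about 1.4 degrees for each mm off centre.
- lamp_box: Fixed grey lamp box, 96 mm (its x) by 150 mm (its y) by 55 mm high, with an opal window in its top under the shutter. Origin at the centre of its underside; its x axis points level from the shutter's bar side to the hinge side, its z axis up.
- shutter_hinge (a point): Middle of the shutter's hinge axis, fixed on the lamp box: 41 mm along the box's +x from its centre, 61 mm above the worktop. The hinge axis is the box's y axis; this point's axes are those of the box.
- shutter_bar (a point): Middle of the round yellow bar at the shutter's free end: 12 mm in diameter, parallel to the hinge axis and 138 mm from it, borne by two flat arms 8 mm wide, with 88 mm free between them. Shutter shut: 61 mm above the worktop, 49 mm (centre) from the box's front wall. It turns with the shutter, so fingers that keep pointing down must slip round it.
- shutter (a joint): Shutter angle (rad): dark steel plate 80x130x6 mm with arms and bar, 0.25 kg, all in one plane with the hinge axis; hinge nearly frictionless. 0: shut, level over the window, bar on the box's -x side; grows as the bar swings up and over towards +x. At 1.57 it is upright, its weight straight above the hinge (balance point); below it falls shut, beyond it falls back to a stop at 2.2.
- green_jar: Bystander: white screw-cap sample jar with a green cap, 45 mm across, 63 mm high, loose. Origin at the centre of its underside. Leave it alone.
- red_jar: Bystander: white screw-cap sample jar with a red cap, 45 mm across, 63 mm high, loose. Origin at the centre of its underside. Leave it alone.
- petri: Bystander: clear petri dish, 85 mm across, 11 mm high, loose. Origin at the centre of its underside. Leave it alone.
Not all that is in view belongs to the job. Of the things that look like the part that bears crucible_mid, the middle-sized one is meant.

How it is judged:
By the outcome, as a careful person would: the job done as asked, in the order asked, and still so for the second after the job is handed in, while the arm keeps its last pose, push and grip.
It also fails if it takes over 61 s, if anything falls off the work surface, if the arm or the gripper's body presses on something with over 40 N, if the wrist force passes 120 N, or if a joint passes its speed limit or range.

## Working session

There is one attempt and no reset: what is moved stays moved. The work goes in short steps, Python scripts to look and compute and a tool call to move; the robot and the scene stay as the last step left them, time stands still between calls to the robot, and variables do not carry over. Pictures are saved under pics/ and viewed, at most 11 in all, crops included, and the job is handed in when it is done.

Besides the shell and the picture viewer there is one more tool, called after "Emit:" by a JSON object that holds its "method" and its "body", one argument or row to a line. arm_command: Moves the arm, as the interface text tells. Its arguments: {"type":"object","properties":{"turn":{"type":"array"},"xyz":{"type":"array"},"claw":{"type":"array"},"squeeze":{"type":"number"}},"required":["turn","xyz","claw"]}

```bash
mkdir -p pics
cat > h.py <<'E'
import numpy as np, cv2
from rig import env, imaging
def cam(n):
    c=imaging.camera_info(n); return np.array(c["camera_matrix"]),cv2.Rodrigues(np.array(c["rvec"],float))[0],np.array(c["tvec"],float).ravel()
def cloud(n,d,c=None):
    K,R,t=c or cam(n); v,u=np.mgrid[:400,:640]
    p=np.stack([(u-K[0,2])/K[0,0]*d,(v-K[1,2])/K[1,1]*d,d],-1)
    return (p-t)@R
def snap(n,f):
    c=cam(n); im,d=imaging.get_image(n); cv2.imwrite(f"pics/{f}.png",im); P=cloud(n,d,c); np.save(f"pics/{f}.npy",P); return im,d,P
E
python3 - <<'E'
from h import *
a=snap("top","top1");b=snap("scene","scene1")
s=env.observe();print(s["time_s"],s["position"],np.round(s["tool_rot"],3).tolist(),s["grip_width"])
E
```

```text
0.1 [ 0.12476502 -0.53537164  0.20828847] [[0.974, 0.227, 0.0], [0.227, -0.974, 0.001], [0.0, -0.001, -1.0]] 0.0857487688353887
```

View pics/top1.png

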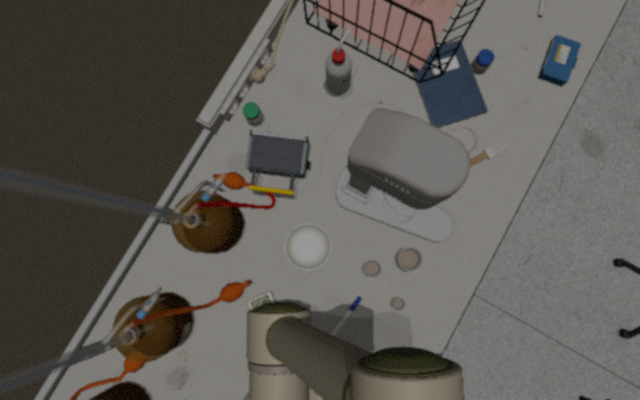

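View pics/scene1.png

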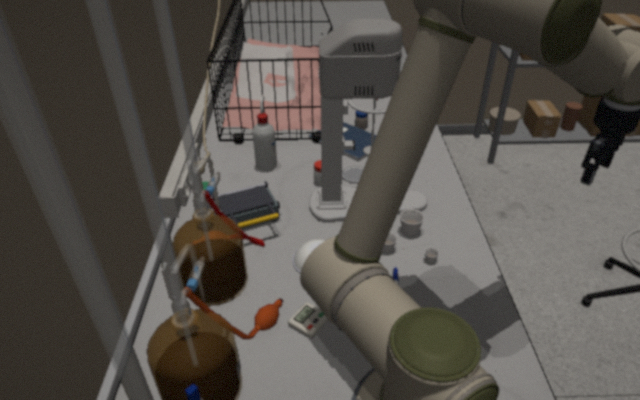

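The top view shows three cups, at (372,268), (408,259) and (398,303). By size, the middle one is (372,268). The dome is at (308,246), the lamp box at (278,155) and its yellow bar at (271,190). I'll measure these and check them in a crop.

Run:
```python
from h import *
P=np.load("pics/top1.npy");im=cv2.imread("pics/top1.png")
for n,(u,v),r in [("mid",(372,268),16),("large",(408,259),18),("small",(398,303),14),("dome",(308,246),30)]:
    Q=P[v-r:v+r,u-r:u+r].reshape(-1,3); 
    for lo,hi in [(.012,.2)]:
        q=Q[(Q[:,2]>lo)&(Q[:,2]<hi)]
        if len(q): print(n,q.min(0).round(3),q.max(0).round(3),np.median(q,0).round(3),len(q))
for u,v in [(252,190),(271,189),(290,191),(252,136),(306,140),(302,175),(249,170),(278,155),(308,165),(252,112),(338,80),(232,180),(272,203),(262,300)]:
    print((u,v),P[v,u].round(3))
cv2.imwrite("pics/crop1.png",cv2.resize(im[100:320,225:445],None,fx=2.7,fy=2.7,interpolation=3))
K,R,t=cam("top"); print(-R.T@t)
```

```text
mid [ 0.354 -0.233  0.012] [ 0.395 -0.191  0.04 ] [ 0.375 -0.215  0.018] 248
large [ 0.368 -0.334  0.014] [ 0.426 -0.275  0.052] [ 0.397 -0.308  0.023] 490
small [ 0.274 -0.291  0.012] [ 0.305 -0.261  0.03 ] [ 0.287 -0.278  0.016] 104
dome [ 0.375 -0.105  0.012] [0.483 0.001 0.049] [ 0.429 -0.054  0.032] 1394
(252, 190) [ 0.577  0.097 -0.001]
(271, 189) [0.568 0.036 0.066]
(290, 191) [ 0.563 -0.011  0.068]
(252, 136) [0.708 0.089 0.05 ]
(306, 140) [ 0.69 -0.05  0.07]
(302, 175) [ 0.607 -0.038  0.045]
(249, 170) [0.625 0.1   0.026]
(278, 155) [0.654 0.02  0.066]
(308, 165) [ 0.635 -0.053  0.035]
(252, 112) [0.766 0.088 0.064]
(338, 80) [ 0.834 -0.13   0.097]
(232, 180) [0.595 0.138 0.047]
(272, 203) [0.541 0.042 0.008]
(262, 300) [0.297 0.061 0.02 ]
[ 0.39908944 -0.12503661  1.09137969]
```

View pics/crop1.png

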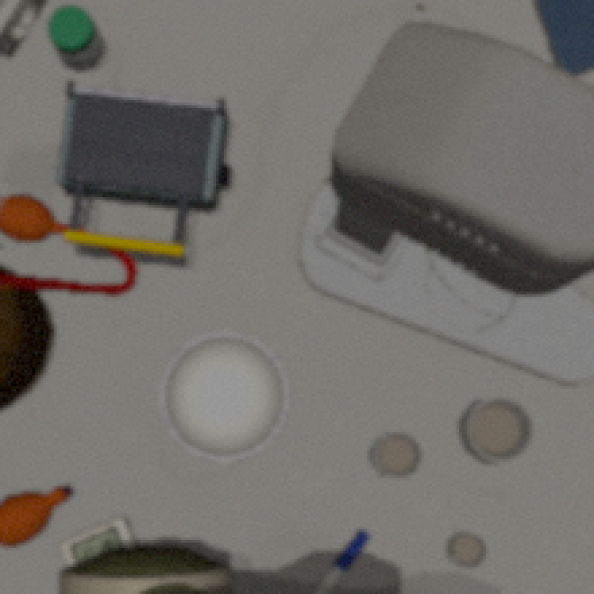

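The crop confirms it. The cup at (372,268) spans about 42 mm, against about 60 mm at (408,259) and about 30 mm at (398,303), so (372,268) is the middle-sized crucible. Next I'll fit the positions more closely.

```bash
cat >> h.py <<'E'
from scipy.optimize import least_squares as LS
def dome(P,x0=(.429,-.052)):
    q=P.reshape(-1,3); q=q[(np.hypot(q[:,0]-x0[0],q[:,1]-x0[1])<.05)&(q[:,2]>.012)&(q[:,2]<.055)]
    r=LS(lambda p:np.linalg.norm(q-p,axis=1)-.06,[*x0,-.015],loss='soft_l1',f_scale=.002); return r.x,len(q),np.std(r.fun)
def circ(q,r0):
    r=LS(lambda p:np.hypot(q[:,0]-p[0],q[:,1]-p[1])-p[2],[*q[:,:2].mean(0),r0],loss='soft_l1',f_scale=.002); return r.x,len(q),np.std(r.fun)
E
python3 - <<'E'
from h import *
P=np.load("pics/top1.npy");im=cv2.imread("pics/top1.png")
print("dome",dome(P))
q=P[248:288,352:392].reshape(-1,3); q=q[(q[:,2]>.029)&(q[:,2]<.046)]; print("rim",circ(q,.021))
hsv=cv2.cvtColor(im,cv2.COLOR_BGR2HSV); m=cv2.inRange(hsv,(20,150,80),(35,255,255))>0
m[:170]=0;m[200:]=0;m[:,:240]=0;m[:,310:]=0
K,R,t=cam("top"); C=-R.T@t
v,u=np.nonzero(m); ray=np.stack([(u-K[0,2])/K[0,0],(v-K[1,2])/K[1,1],np.ones(len(u))],1)@R
b=(C+ray*((.064-C[2])/ray[:,2])[:,None])[:,:2]; c=(b.max(0)+b.min(0))/2
w,V=np.linalg.eigh(np.cov(b.T)); d=V[:,1]; s=(b-b.mean(0))@d; print("bar",b.mean(0),b.mean(0)+d*(s.max()+s.min())/2,d,np.ptp(s),np.degrees(np.arctan2(d[0],-d[1])), u.min(),u.max())
# plate plane points
a=P[120:185,240:315].reshape(-1,3); a=a[(a[:,2]>.058)&(a[:,2]<.075)&(a[:,0]>.6)]
h=a[:,:2].astype(np.float32); print("plate",cv2.minAreaRect(h),len(h))
E
```

```text
dome (array([ 0.42955606, -0.0517503 , -0.014871  ]), 1237, np.float64(0.0015862851319445703))
rim (array([ 0.37493587, -0.21255823,  0.02068431]), 63, np.float64(0.0007954581732315173))
bar [0.5666257  0.03707882] [0.5667529  0.03798634] [0.13880145 0.99032023] 0.1083366013537631 172.02150274773481 249 292
plate ((0.6529850959777832, 0.024772614240646362), (0.15178203582763672, 0.11578264087438583), 83.0226058959961) 1903
```

Emit:
{"method": "arm_command", "body": {
  "turn": [
    [0,0,0],
    [0,0,0],
    [0,0,0],
    [0,0,0],
    [0,0,0],
    [0,0,0],
    [0,0,0],
    [0,0,0],
    [0,0,0],
    [0,0,0]
  ],
  "xyz": [
    [0.63,-0.51,0],
    [0.63,-0.51,0],
    [0.63,-0.51,0],
    [0.63,-0.51,0],
    [0.63,-0.51,0],
    [0.63,-0.51,0],
    [0.63,-0.51,0],
    [0.63,-0.51,0],
    [0.63,-0.51,0],
    [0.63,-0.51,0]
  ],
  "claw": [70,70,70,70,70,70,70,70,70,70],
  "squeeze": 25
}}

```text
time_s: 1.1
position: [0.3744, -0.2143, 0.2087]
tool_rot: [[0.974, 0.227, -0.0], [0.227, -0.974, 0.0], [-0.0, -0.0, -1.0]]
ft_force: [-0.2, -0.3, -0.1]
grip_width: 0.0699
gripper_force: 0.0
```

Emit:
{"method": "arm_command", "body": {
  "turn": [
    [0,0,-1],
    [0,0,-1],
    [0,0,-1],
    [0,0,-1],
    [0,0,-1],
    [0,0,-1],
    [0,0,-1],
    [0,0,-1],
    [0,0,-1],
    [0,0,-1],
    [0,0,-1],
    [0,0,-1]
  ],
  "xyz": [
    [0,0,0],
    [0,0,0],
    [0,0,0],
    [0,0,0],
    [0,0,0],
    [0,0,0],
    [0,0,0],
    [0,0,0],
    [0,0,0],
    [0,0,0],
    [0,0,0],
    [0,0,0]
  ],
  "claw": [70,70,70,70,70,70,70,70,70,70,70,70]
}}

```text
time_s: 2.3
position: [0.3735, -0.2157, 0.2086]
tool_rot: [[0.287, 0.958, -0.001], [0.958, -0.287, 0.0], [0.0, -0.001, -1.0]]
ft_force: [-0.6, -0.6, -0.2]
grip_width: 0.0705
gripper_force: 0.0
```

Emit:
{"method": "arm_command", "body": {
  "turn": [
    [0,0,-0.95],
    [0,0,-0.95],
    [0,0,0]
  ],
  "xyz": [
    [0,0,0],
    [0,0,0],
    [0,0,0]
  ],
  "claw": [70,70,70]
}}

```text
time_s: 2.6
position: [0.3736, -0.2157, 0.2086]
tool_rot: [[0.128, 0.992, -0.0], [0.992, -0.128, 0.0], [0.0, -0.0, -1.0]]
ft_force: [-0.3, -0.5, -0.1]
grip_width: 0.0698
gripper_force: 0.0
```

```bash
cat >> h.py <<'E'
def to(target,yaw_y=-7.5):
    s=env.observe();R=np.array(s["tool_rot"]);p=np.array(s["position"])
    y=np.radians(yaw_y);Y=np.array([np.cos(y),np.sin(y),0]);Z=np.array([0,0,-1.]);Rt=np.stack([np.cross(Y,Z),Y,Z],1)
    print("t",round(s["time_s"],2),"p",p.round(4),"shift units",(R.T@(np.array(target)-p)/.05).round(3),"turn units",(np.degrees(cv2.Rodrigues(R.T@Rt)[0].ravel())/5).round(3),"w",round(s["grip_width"],4),"F",np.round(s["ft_force"],1),"g",s["gripper_force"])
E
python3 - <<'E'
from h import *
to((.375,-.2125,.10)); im,d,P=snap("wrist","w1"); print(env.observe()["q"])
E
```

```text
t 2.6 p [ 0.3736 -0.2157  0.2086] shift units [0.066 0.021 2.173] turn units [-0.005 -0.005  0.03 ] w 0.0698 F [-0.3 -0.5 -0.1] g 0.0
[-4.58119494e+01  9.85285186e+00  9.16054284e+01  3.92499495e-03
  7.85740429e+01 -3.83207270e+01]
```

View pics/w1.png

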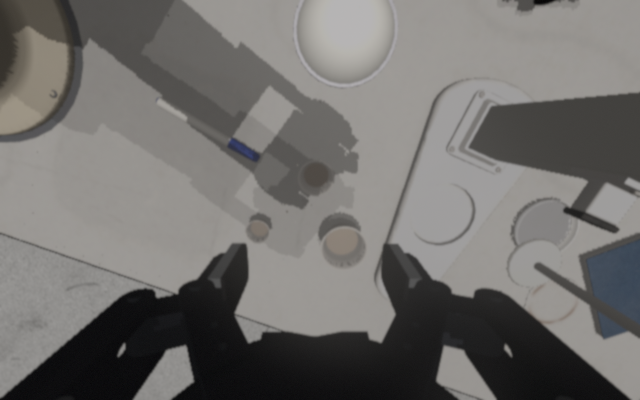

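The wrist view shows the mid cup at (316,177), the large one at (342,240), the small one at (258,228) and the dome at (345,35).

Run:
```python
from h import *
P=np.load("pics/w1.npy")
q=P[150:205,290:345].reshape(-1,3); q=q[(q[:,2]>.030)&(q[:,2]<.046)]; print("rim",circ(q,.021))
print("dome",dome(P))
```

```text
rim (array([ 0.37391711, -0.21356873,  0.02072994]), 263, np.float64(0.0008017218975785037))
dome (array([ 0.42872327, -0.05256131, -0.01498527]), 5743, np.float64(0.0006690962555461704))
```

Emit:
{"method": "arm_command", "body": {
  "turn": [
    [0,0,0.03],
    [0,0,0],
    [0,0,0],
    [0,0,0],
    [0,0,0],
    [0,0,0],
    [0,0,0],
    [0,0,0]
  ],
  "xyz": [
    [0.045,0,0.4],
    [0,0,0.7],
    [0,0,0.7],
    [0,0,0.7],
    [0,0,0.7],
    [0,0,0.5],
    [0,0,0.2],
    [0,0,0]
  ],
  "claw": [70,70,70,70,70,70,70,70]
}}

```text
time_s: 3.45
position: [0.3737, -0.2134, 0.0132]
tool_rot: [[0.132, 0.991, -0.002], [0.991, -0.132, 0.002], [0.001, -0.002, -1.0]]
ft_force: [-0.6, -0.4, 0.7]
grip_width: 0.0699
gripper_force: 0.0
```

Emit:
{"method": "arm_command", "body": {
  "turn": [
    [0,0,0],
    [0,0,0],
    [0,0,0],
    [0,0,0],
    [0,0,0],
    [0,0,0],
    [0,0,0],
    [0,0,0],
    [0,0,0],
    [0,0,0]
  ],
  "xyz": [
    [0,0,0],
    [0,0,0],
    [0,0,0],
    [0,0,0],
    [0,0,0],
    [0,0,0],
    [0,0,0],
    [0,0,0],
    [0,0,0],
    [0,0,0]
  ],
  "claw": [62,56,52,50,48,46,44,42,40,40],
  "squeeze": 25
}}

```text
time_s: 4.45
position: [0.374, -0.2136, 0.0138]
tool_rot: [[0.131, 0.991, -0.0], [0.991, -0.131, 0.0], [0.0, -0.0, -1.0]]
ft_force: [-0.8, -0.9, -0.5]
grip_width: 0.04
gripper_force: 0.0
```

Emit:
{"method": "arm_command", "body": {
  "turn": [
    [0,0,0],
    [0,0,0],
    [0,0,0],
    [0,0,0],
    [0,0,0]
  ],
  "xyz": [
    [0,0,0],
    [0,0,0],
    [0,0,0],
    [0,0,0],
    [0,0,0]
  ],
  "claw": [38,36,34,32,30],
  "squeeze": 25
}}

```text
time_s: 4.95
position: [0.374, -0.2136, 0.0138]
tool_rot: [[0.131, 0.991, 0.0], [0.991, -0.131, -0.0], [-0.0, 0.0, -1.0]]
ft_force: [-0.2, -0.3, 0.7]
grip_width: 0.03
gripper_force: 0.0
```

Run:
```python
from h import *
snap("wrist","w2"); to((.374,-.2135,.1))
```

```text
t 5.0 p [ 0.374  -0.2136  0.0138] shift units [ 0.002  0.    -1.723] turn units [ 0.     0.    -0.008] w 0.0301 F [ 0.1 -0.5 -0.2] g 0.0
```

View pics/w2.png

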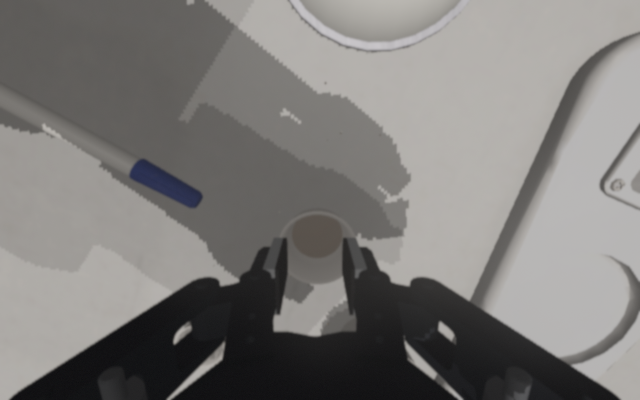

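Run:
```python
from h import *
P=np.load("pics/w2.npy")
q=P[205:290,275:360].reshape(-1,3); 
for lo,hi in [(.028,.034),(.034,.038),(.038,.05),(.05,.09)]:
  k=q[(q[:,2]>lo)&(q[:,2]<hi)]
  if len(k)>5: print(lo,circ(k,.021),k.min(0).round(3),k.max(0).round(3))
for u,v in [(317,215),(317,280),(285,240),(352,240),(280,250),(275,290),(345,290),(265,255),(317,240),(283,300)]: print((u,v),P[v,u].round(4))
print("dome",dome(P))
P,_=(lambda a:(a[2],0))(snap("top","top2"))
q=P[240:290,345:395].reshape(-1,3); q=q[(q[:,2]>.029)&(q[:,2]<.046)]; print("rim top",circ(q,.021))
```

```text
0.028 (array([ 0.37405642, -0.21302762,  0.02003462]), 460, np.float64(0.0005350997767306912)) [ 0.356 -0.235  0.028] [ 0.393 -0.192  0.034]
0.034 (array([ 0.37402717, -0.2132079 ,  0.02093299]), 569, np.float64(0.0010320680586099302)) [ 0.355 -0.235  0.034] [ 0.396 -0.192  0.038]
0.038 (array([ 0.37322064, -0.20951791,  0.01766316]), 351, np.float64(0.002107058621516678)) [ 0.353 -0.228  0.038] [ 0.395 -0.201  0.05 ]
0.05 (array([ 0.37353405, -0.20857877,  0.01681301]), 1151, np.float64(0.0016711641727188023)) [ 0.355 -0.228  0.05 ] [ 0.395 -0.201  0.09 ]
(317, 215) [ 0.3758 -0.2005  0.0142]
(317, 280) [ 0.3713 -0.2339  0.0327]
(285, 240) [ 0.3587 -0.2019  0.044 ]
(352, 240) [ 0.393  -0.2066  0.0436]
(280, 250) [ 0.3576 -0.2017  0.056 ]
(275, 290) [ 0.3561 -0.2111  0.0746]
(345, 290) [ 0.3859 -0.2267  0.0568]
(265, 255) [ 0.3491 -0.205   0.0523]
(317, 240) [ 0.3737 -0.2162  0.0159]
(283, 300) [ 3.423e-01 -2.668e-01 -2.000e-04]
dome (array([ 0.42910358, -0.04931354, -0.0112776 ]), 1466, np.float64(0.0005776165152824943))h.py:16: RuntimeWarning: Mean of empty slice.
  r=LS(lambda p:np.hypot(q[:,0]-p[0],q[:,1]-p[1])-p[2],[*q[:,:2].mean(0),r0],loss='soft_l1',f_scale=.002); return r.x,len(q),np.std(r.fun)
  ret = um.true_divide(
Traceback (most recent call last):
  File "h.py", line 16, in circ
    r=LS(lambda p:np.hypot(q[:,0]-p[0],q[:,1]-p[1])-p[2],[*q[:,:2].mean(0),r0],loss='soft_l1',f_scale=.002); return r.x,len(q),np.std(r.fun)
ValueError: Initial guess is outside of provided bounds
```

Run:
```python
from h import *
im=cv2.imread("pics/w2.png"); cv2.imwrite("pics/c2.png",cv2.resize(im[200:320,240:400],None,fx=5,fy=5,interpolation=3))
P=np.load("pics/w2.npy")
for v in range(232,300,6): print(v,[P[v,u].round(3).tolist() for u in (272,278,284,347,353)])
K,R,t=cam("wrist");print(-R.T@t,R[2])
```

```text
232 [[0.344, -0.213, 0.001], [0.348, -0.214, 0.0], [0.357, -0.201, 0.035], [0.392, -0.21, 0.025], [0.395, -0.206, 0.034]]
238 [[0.343, -0.218, -0.0], [0.355, -0.201, 0.042], [0.358, -0.202, 0.042], [0.391, -0.206, 0.042], [0.394, -0.206, 0.042]]
244 [[0.353, -0.201, 0.049], [0.356, -0.201, 0.05], [0.359, -0.202, 0.049], [0.39, -0.206, 0.049], [0.393, -0.206, 0.05]]
250 [[0.354, -0.201, 0.057], [0.357, -0.202, 0.056], [0.359, -0.204, 0.052], [0.389, -0.206, 0.056], [0.392, -0.206, 0.056]]
256 [[0.355, -0.201, 0.062], [0.357, -0.202, 0.062], [0.358, -0.207, 0.051], [0.389, -0.207, 0.06], [0.391, -0.206, 0.062]]
262 [[0.356, -0.201, 0.069], [0.358, -0.202, 0.068], [0.358, -0.21, 0.052], [0.388, -0.21, 0.06], [0.39, -0.206, 0.067]]
268 [[0.356, -0.201, 0.073], [0.359, -0.202, 0.073], [0.358, -0.212, 0.054], [0.388, -0.212, 0.061], [0.39, -0.206, 0.074]]
274 [[0.356, -0.203, 0.075], [0.358, -0.204, 0.074], [0.357, -0.216, 0.054], [0.388, -0.215, 0.062], [0.389, -0.208, 0.074]]
280 [[0.356, -0.205, 0.076], [0.358, -0.207, 0.074], [0.357, -0.218, 0.056], [0.387, -0.217, 0.063], [0.389, -0.211, 0.074]]
286 [[0.356, -0.206, 0.08], [0.358, -0.209, 0.075], [0.356, -0.221, 0.056], [0.387, -0.22, 0.064], [0.389, -0.213, 0.075]]
292 [[0.356, -0.207, 0.082], [0.357, -0.212, 0.074], [0.344, -0.26, 0.001], [0.386, -0.223, 0.064], [0.389, -0.216, 0.075]]
298 [[0.356, -0.21, 0.082], [0.357, -0.215, 0.074], [0.344, -0.264, 0.001], [0.386, -0.225, 0.065], [0.388, -0.219, 0.075]]
[ 0.38156654 -0.14569826  0.17904216] [-0.03648233 -0.27124003 -0.96182009]
```

View pics/c2.png

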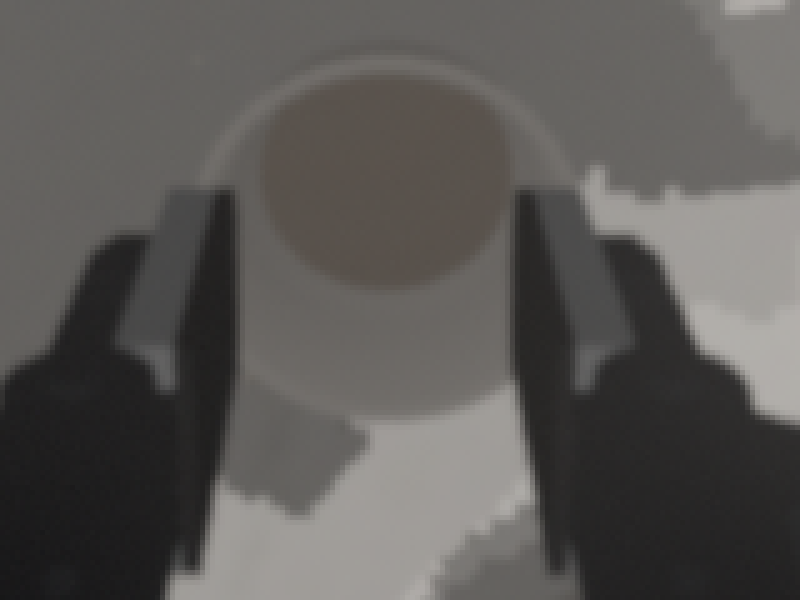

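Crop: the fingertip ends are at about (205,190) and (545,190), at z≈0.04. They sit just above the rim, so the fingers closed over the cup without touching it. I'll compare with the earlier wrist view for the real finger end against the TCP.

Run:
```python
from h import *
P=np.load("pics/w1.npy")
for v in range(242,300,4): print(v,[P[v,u].round(3).tolist() for u in (228,236,242,388,396)])
```

```text
242 [[0.237, -0.296, -0.001], [0.248, -0.297, 0.0], [0.257, -0.298, 0.001], [0.46, -0.317, 0.017], [0.469, -0.316, 0.023]]
246 [[0.236, -0.302, 0.0], [0.335, -0.201, 0.247], [0.338, -0.202, 0.246], [0.409, -0.211, 0.246], [0.413, -0.211, 0.246]]
250 [[0.333, -0.201, 0.25], [0.337, -0.201, 0.251], [0.338, -0.203, 0.248], [0.408, -0.21, 0.251], [0.412, -0.211, 0.251]]
254 [[0.334, -0.201, 0.255], [0.338, -0.201, 0.255], [0.338, -0.204, 0.249], [0.408, -0.212, 0.252], [0.41, -0.21, 0.256]]
258 [[0.335, -0.201, 0.258], [0.338, -0.202, 0.258], [0.338, -0.206, 0.25], [0.408, -0.214, 0.251], [0.41, -0.211, 0.258]]
262 [[0.337, -0.201, 0.264], [0.339, -0.203, 0.261], [0.338, -0.208, 0.25], [0.407, -0.216, 0.251], [0.408, -0.21, 0.263]]
266 [[0.337, -0.201, 0.266], [0.338, -0.205, 0.26], [0.337, -0.21, 0.25], [0.407, -0.218, 0.252], [0.408, -0.212, 0.263]]
270 [[0.338, -0.201, 0.27], [0.338, -0.207, 0.26], [0.337, -0.212, 0.251], [0.407, -0.22, 0.252], [0.408, -0.213, 0.265]]
274 [[0.339, -0.202, 0.271], [0.338, -0.208, 0.261], [0.337, -0.213, 0.253], [0.407, -0.222, 0.253], [0.407, -0.215, 0.266]]
278 [[0.338, -0.204, 0.272], [0.338, -0.21, 0.262], [0.337, -0.216, 0.252], [0.406, -0.223, 0.254], [0.407, -0.217, 0.265]]
282 [[0.338, -0.205, 0.272], [0.337, -0.212, 0.262], [0.337, -0.217, 0.253], [0.406, -0.225, 0.254], [0.407, -0.218, 0.266]]
286 [[0.338, -0.207, 0.272], [0.337, -0.213, 0.263], [0.336, -0.219, 0.253], [0.406, -0.227, 0.254], [0.407, -0.22, 0.266]]
290 [[0.338, -0.208, 0.273], [0.337, -0.215, 0.263], [0.336, -0.221, 0.254], [0.406, -0.228, 0.256], [0.407, -0.221, 0.268]]
294 [[0.337, -0.21, 0.273], [0.337, -0.216, 0.264], [0.336, -0.223, 0.254], [0.405, -0.231, 0.256], [0.406, -0.223, 0.268]]
298 [[0.337, -0.212, 0.274], [0.336, -0.219, 0.264], [0.239, -0.388, 0.001], [0.454, -0.401, 0.023], [0.406, -0.225, 0.268]]
```

The fingers really end about 24 mm short of the stated TCP when shut, about 28 mm short at 44 mm open and 36 mm short at 70 mm. I'll reopen, go 28 mm lower and close.

Emit:
{"method": "arm_command", "body": {
  "turn": [
    [0,0,0],
    [0,0,0],
    [0,0,0],
    [0,0,0],
    [0,0,0],
    [0,0,0],
    [0,0,0],
    [0,0,0],
    [0,0,0]
  ],
  "xyz": [
    [0,0,0],
    [0,0,0],
    [0,0,0],
    [0,0,0],
    [0,0,0.14],
    [0,0,0.14],
    [0,0,0.14],
    [0,0,0.14],
    [0,0,0]
  ],
  "claw": [70,70,70,70,70,70,70,70,70]
}}

```text
time_s: 5.95
position: [0.3736, -0.2132, -0.0152]
tool_rot: [[0.131, 0.991, -0.001], [0.991, -0.131, 0.001], [0.001, -0.002, -1.0]]
ft_force: [-0.1, 0.1, -0.4]
grip_width: 0.07
gripper_force: 0.0
```

Emit:
{"method": "arm_command", "body": {
  "turn": [
    [0,0,0],
    [0,0,0],
    [0,0,0],
    [0,0,0],
    [0,0,0],
    [0,0,0],
    [0,0,0],
    [0,0,0],
    [0,0,0],
    [0,0,0]
  ],
  "xyz": [
    [0,0,0],
    [0,0,0],
    [0,0,0],
    [0,0,0],
    [0,0,0],
    [0,0,0],
    [0,0,0],
    [0,0,0],
    [0,0,0],
    [0,0,0]
  ],
  "claw": [62,56,52,50,48,46,44,42,38,38],
  "squeeze": 25
}}

```text
time_s: 6.95
position: [0.3743, -0.2138, -0.014]
tool_rot: [[0.131, 0.991, 0.001], [0.991, -0.131, -0.001], [-0.0, 0.001, -1.0]]
ft_force: [2.3, 0.4, 4.9]
grip_width: 0.041
gripper_force: 24.8
```

Emit:
{"method": "arm_command", "body": {
  "turn": [
    [0,0,0],
    [0,0,0],
    [0,0,0],
    [0,0,0],
    [0,0,0],
    [0,0,0],
    [0,0,0],
    [0,0,0],
    [0,0,0]
  ],
  "xyz": [
    [0,0,-0.1],
    [0,0,-0.2],
    [0,0,-0.3],
    [0,0,-0.4],
    [0,0,-0.4],
    [0,0,-0.3],
    [0,0,-0.2],
    [0,0,-0.1],
    [0,0,0]
  ],
  "claw": [38,38,38,38,38,38,38,38,38]
}}

```text
time_s: 7.85
position: [0.374, -0.2137, 0.0862]
tool_rot: [[0.131, 0.991, 0.0], [0.991, -0.131, -0.0], [-0.0, 0.0, -1.0]]
ft_force: [0.4, -0.2, -1.5]
grip_width: 0.0412
gripper_force: 25.4
```

Run:
```python
from h import *
im,d,P=snap("wrist","w3"); to((.4289,-.0525,.086))
cv2.imwrite("pics/c3.png",cv2.resize(im[190:320,230:410],None,fx=4,fy=4,interpolation=3))
p=np.array(env.observe()["position"])
q=P[190:300,270:365].reshape(-1,3)-p
for lo,hi in [(.02,.03),(.03,.04),(.04,.045),(.045,.05),(.05,.055),(.055,.06)]:
  k=q[(q[:,2]>lo)&(q[:,2]<hi)]
  if len(k)>5: print(lo,len(k),k.min(0).round(4),k.max(0).round(4),circ(k,.021)[0])
```

```text
t 7.9 p [ 0.3738 -0.2135  0.0857] shift units [ 3.336  0.669 -0.006] turn units [-0.003 -0.002 -0.008] w 0.041 F [ 0.2 -0.2 -0.7] g 25.403762566365913
0.02 1884 [-0.0229 -0.0168  0.0203] [0.0254 0.0175 0.03  ] [-0.00082089 -0.00161557  0.0119842 ]
0.03 2285 [-0.0227 -0.019   0.03  ] [0.0253 0.0203 0.04  ] [-0.0012788  -0.00105922  0.01648008]
0.04 747 [-0.0211 -0.0192  0.04  ] [0.0234 0.0211 0.045 ] [-0.00072694  0.00115296  0.01973019]
0.045 957 [-0.0233 -0.0166  0.045 ] [0.0228 0.0225 0.05  ] [-0.00096393  0.00091868  0.0204882 ]
0.05 288 [-0.023  -0.0131  0.05  ] [0.022  0.0222 0.055 ] [-0.00116526  0.00046824  0.02141398]
0.055 88 [ 0.0181 -0.01    0.055 ] [0.021  0.0075 0.06  ] [-64.07187572   9.07519366  64.73064916]
```

View pics/c3.png

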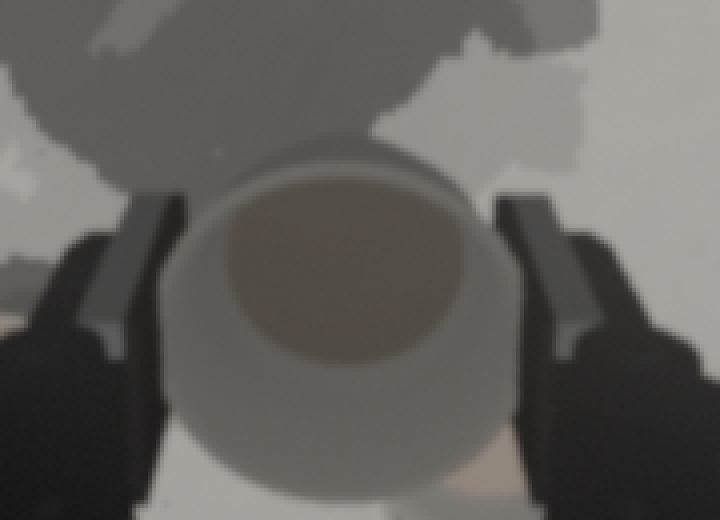

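The crucible is held upright and centred between the pads. I'll carry it to hover over the dome.

Emit:
{"method": "arm_command", "body": {
  "turn": [
    [0,0,0],
    [0,0,0],
    [0,0,0],
    [0,0,0],
    [0,0,0],
    [0,0,0],
    [0,0,0],
    [0,0,0],
    [0,0,0]
  ],
  "xyz": [
    [0.17,0.03,0],
    [0.33,0.07,0],
    [0.5,0.1,0],
    [0.67,0.13,0],
    [0.67,0.13,0],
    [0.5,0.1,0],
    [0.33,0.07,0],
    [0.16,0.035,0],
    [0,0,0]
  ],
  "claw": [38,38,38,38,38,38,38,38,38]
}}

```text
time_s: 8.8
position: [0.4287, -0.0521, 0.0854]
tool_rot: [[0.13, 0.992, -0.001], [0.992, -0.13, 0.0], [0.0, -0.001, -1.0]]
ft_force: [0.6, -0.2, -0.0]
grip_width: 0.041
gripper_force: 25.4
```

Run:
```python
from h import *
im,d,P=snap("wrist","w4"); to((.4288,-.053,.031))
p=np.array(env.observe()["position"])
# rim edges (crucible) along image column/row: print heights
for u,v in [(316,231),(316,233),(316,236),(300,236),(332,236),(320,311),(320,313),(320,315),(300,309),(340,309)]: print((u,v),(P[v,u]-p).round(4))
q=P.reshape(-1,3); print("dome",dome(P,(.4288,-.0525)))
im,d,T=snap("top","top3")
c=p+[0,0,.05]; m=(np.hypot(T[...,0]-c[0],T[...,1]-c[1])<.027)&(abs(T[...,2]-c[2])<.006); print("top rim",m.sum(), T[m].mean(0)-p if m.any() else 0, circ(T[m],.021) if m.sum()>20 else 0)
```

```text
t 8.85 p [ 0.4286 -0.0528  0.0855] shift units [-0.004  0.005  1.09 ] turn units [-0.008 -0.001  0.001] w 0.041 F [-0.  -0.3 -0.8] g 25.405212455125366
(316, 231) [0.0022 0.0227 0.0489]
(316, 233) [0.0021 0.022  0.0495]
(316, 236) [0.0008 0.0116 0.0278]
(300, 236) [-0.0052  0.0211  0.0486]
(332, 236) [0.0089 0.0198 0.0498]
(320, 311) [-0.0013 -0.0192  0.0476]
(320, 313) [-0.0014 -0.0195  0.0487]
(320, 315) [-0.0014 -0.0202  0.0492]
(300, 309) [-0.0108 -0.0173  0.0469]
(340, 309) [ 0.0084 -0.0167  0.0511]
dome (array([ 0.42873884, -0.05253236, -0.01492966]), 8546, np.float64(0.0005214501651613811))
top rim 0 0 0
```

Run:
```python
from h import *
p=np.array([.4286,-.0528,.0855]); P=np.load("pics/w4.npy")-p
im=cv2.imread("pics/w4.png")
# inner floor: flat region
v,u=np.mgrid[240:280,290:342]; q=P[240:280,290:342].reshape(-1,3)
q=q[(q[:,2]<.026)&(np.hypot(q[:,0],q[:,1])<.011)]; A=np.c_[q[:,:2],np.ones(len(q))]; s=LS(lambda c:A@c-q[:,2],[0,0,.02],loss='soft_l1',f_scale=.0005)
print("floor slope deg",np.degrees(np.arctan(s.x[:2])),s.x[2],len(q),np.std(s.fun))
# inner cone wall fit: axis point + tilt + radius + slope
q=P[225:320,270:365].reshape(-1,3); r=np.hypot(q[:,0],q[:,1]-.0005); q=q[(q[:,2]>.023)&(q[:,2]<.047)&(r<.0195)&(r>.008)]
f=lambda c:np.hypot(q[:,0]-c[0]-c[2]*(q[:,2]-.035),q[:,1]-c[1]-c[3]*(q[:,2]-.035))-c[4]-c[5]*(q[:,2]-.035)
s=LS(f,[0,0,0,0,.015,.2],loss='soft_l1',f_scale=.0005); print("cone",s.x.round(4),np.degrees(s.x[2:4]).round(2),len(q),np.std(s.fun))
```

```text
floor slope deg [0. 0.] 0.02 0 nan
cone [-1.200e-03  2.000e-04 -4.730e-02  3.169e-01  1.680e-02  5.184e-01] [-2.71 18.16] 3930 0.002074455867016869
  ret = _var(a, axis=axis, dtype=dtype, out=out, ddof=ddof,
  arrmean = um.true_divide(arrmean, div, out=arrmean,
  ret = ret.dtype.type(ret / rcount)
```

Run:
```python
from h import *
p=np.array([.4286,-.0528,.0855]); P=np.load("pics/w4.npy")-p
im=cv2.imread("pics/w4.png").astype(int)
Q=P[236:282,288:346].reshape(-1,3);c=im[236:282,288:346].reshape(-1,3); m=(c[:,2]-c[:,0]>10)
q=Q[m]; print(len(q),np.percentile(q,[3,50,97],axis=0).round(4))
A=np.c_[q[:,:2],np.ones(len(q))]; s=LS(lambda k:A@k-q[:,2],[0,0,.028],loss='soft_l1',f_scale=.0003); print(np.degrees(np.arctan(s.x[:2])),s.x[2],np.std(s.fun))
P=np.load("pics/w1.npy");im=cv2.imread("pics/w1.png").astype(int);Q=P[150:205,290:345].reshape(-1,3);c=im[150:205,290:345].reshape(-1,3);m=(c[:,2]-c[:,0]>8);print("before, floor z",np.percentile(Q[m],[3,50,97],axis=0).round(4))
```

```text
2077 [[-0.0139 -0.0119  0.0276]
 [-0.0008  0.0007  0.029 ]
 [ 0.0126  0.0112  0.0304]]
[1.26880344 1.08618911] 0.028999646931443784 0.00726367645448494
before, floor z [[ 0.3606 -0.2263  0.0133]
 [ 0.374  -0.213   0.015 ]
 [ 0.3872 -0.1998  0.0167]]
```

Emit:
{"method": "arm_command", "body": {
  "turn": [
    [0,0,0],
    [0,0,0],
    [0,0,0],
    [0,0,0],
    [0,0,0],
    [0,0,0],
    [0,0,0],
    [0,0,0],
    [0,0,0]
  ],
  "xyz": [
    [-0.008,0.014,0.1],
    [0,0,0.2],
    [0,0,0.2],
    [0,0,0.2],
    [0,0,0.2],
    [0,0,0.1],
    [0,0,0.03],
    [0,0,0],
    [0,0,0]
  ],
  "claw": [38,38,38,38,38,38,38,38,38]
}}

```text
time_s: 9.8
position: [0.4296, -0.0535, 0.0346]
tool_rot: [[0.131, 0.991, 0.001], [0.991, -0.131, -0.0], [-0.0, 0.001, -1.0]]
ft_force: [0.1, 0.8, -0.5]
grip_width: 0.0407
gripper_force: 25.4
```

Emit:
{"method": "arm_command", "body": {
  "turn": [
    [0,0,0],
    [0,0,0],
    [0,0,0]
  ],
  "xyz": [
    [0,0,0.02],
    [0,0,0.02],
    [0,0,0]
  ],
  "claw": [38,38,38]
}}

```text
time_s: 10.1
position: [0.4294, -0.0534, 0.0323]
tool_rot: [[0.131, 0.991, 0.0], [0.991, -0.131, -0.0], [-0.0, 0.0, -1.0]]
ft_force: [-0.0, -0.3, -0.5]
grip_width: 0.0411
gripper_force: 25.4
```

Emit:
{"method": "arm_command", "body": {
  "turn": [
    [0,0,0],
    [0,0,0],
    [0,0,0]
  ],
  "xyz": [
    [0,0,0.01],
    [0,0,0.01],
    [0,0,0]
  ],
  "claw": [38,38,38]
}}

```text
time_s: 10.4
position: [0.4294, -0.0534, 0.0313]
tool_rot: [[0.131, 0.991, -0.0], [0.991, -0.131, 0.0], [0.0, -0.0, -1.0]]
ft_force: [-0.0, 0.5, -0.4]
grip_width: 0.0409
gripper_force: 25.4
```

Emit:
{"method": "arm_command", "body": {
  "turn": [
    [0,0,0],
    [0,0,0],
    [0,0,0]
  ],
  "xyz": [
    [0,0,0.01],
    [0,0,0],
    [0,0,0]
  ],
  "claw": [38,38,38]
}}

```text
time_s: 10.7
position: [0.4295, -0.0535, 0.0309]
tool_rot: [[0.131, 0.991, 0.0], [0.991, -0.131, -0.0], [-0.0, 0.0, -1.0]]
ft_force: [-0.3, 1.4, 0.5]
grip_width: 0.0412
gripper_force: 25.5
```

```bash
cat >> h.py <<'E'
def cup(P,im,c,r=.02):
    im=im.astype(int); m=(im[...,2]-im[...,0]>8)&(np.hypot(P[...,0]-c[0],P[...,1]-c[1])<r)&(P[...,2]>.05)&(P[...,2]<.075)
    q=P[m]; A=np.c_[q[:,:2],np.ones(len(q))]; s=LS(lambda k:A@k-q[:,2],[0,0,.06],loss='soft_l1',f_scale=.0003)
    print("cup floor",len(q),np.percentile(q,[3,50,97],axis=0).round(4).tolist(),"tilt",np.degrees(np.arctan(s.x[:2])).round(2))
E
python3 - <<'E'
from h import *
im,d,P=snap("wrist","w5"); cup(P,im,(.4288,-.053)); to((.429,-.053,.1)); print(dome(P,(.4288,-.0525)))
E
```

```text
cup floor 2234 [[0.4148, -0.0668, 0.0586], [0.4284, -0.0537, 0.0599], [0.4424, -0.0428, 0.0614]] tilt [1.48 0.91]
t 10.75 p [ 0.4295 -0.0534  0.0309] shift units [ 0.007 -0.011 -1.382] turn units [ 0.002  0.    -0.008] w 0.0407 F [-0.3  0.1  1.5] g 25.479436532841646
(array([ 0.4287669 , -0.05253731, -0.01489676]), 10607, np.float64(0.0005511487128451068))
```

Emit:
{"method": "arm_command", "body": {
  "turn": [
    [0,0,0],
    [0,0,0],
    [0,0,0],
    [0,0,0],
    [0,0,0],
    [0,0,0],
    [0,0,0],
    [0,0,0],
    [0,0,0],
    [0,0,0],
    [0,0,0],
    [0,0,0]
  ],
  "xyz": [
    [0,0,0],
    [0,0,0],
    [0,0,0],
    [0,0,0],
    [0,0,0],
    [0,0,0],
    [0,0,0],
    [0,0,0],
    [0,0,0],
    [0,0,0],
    [0,0,0],
    [0,0,0]
  ],
  "claw": [41,41.5,42,42.5,43,44,45,46,48,50,54,58]
}}

```text
time_s: 11.95
position: [0.4294, -0.0534, 0.0308]
tool_rot: [[0.131, 0.991, -0.0], [0.991, -0.131, 0.0], [0.0, -0.0, -1.0]]
ft_force: [-0.6, 0.6, 0.8]
grip_width: 0.0579
gripper_force: 0.0
```

Run:
```python
from h import *
im,d,P=snap("wrist","w6"); cup(P,im,(.4288,-.053)); to((.429,-.053,.1))
cv2.imwrite("pics/c6.png",cv2.resize(im[170:330,210:430],None,fx=3.5,fy=3.5,interpolation=3))
```

```text
cup floor 2143 [[0.4151, -0.067, 0.0585], [0.4287, -0.0543, 0.0599], [0.4427, -0.0438, 0.0613]] tilt [0.83 2.28]
t 12.0 p [ 0.4295 -0.0534  0.0308] shift units [ 0.007 -0.01  -1.383] turn units [ 0.001  0.    -0.008] w 0.0581 F [ 0.3 -0.3 -0.8] g 0.0
```

View pics/c6.png

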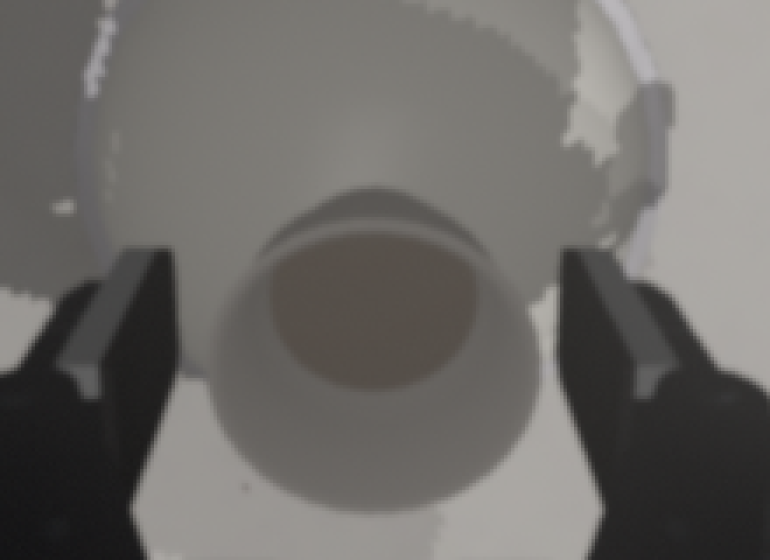

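The crucible is standing free with both pads clear of it. I'll withdraw straight up.

Emit:
{"method": "arm_command", "body": {
  "turn": [
    [0,0,0],
    [0,0,0],
    [0,0,0],
    [0,0,0],
    [0,0,0],
    [0,0,0],
    [0,0,0],
    [0,0,0],
    [0,0,0]
  ],
  "xyz": [
    [0,0,-0.1],
    [0,0,-0.25],
    [0,0,-0.4],
    [0,0,-0.6],
    [0,0,-0.6],
    [0,0,-0.6],
    [0,0,-0.3],
    [0,0,-0.1],
    [0,0,0]
  ],
  "claw": [60,60,60,60,60,60,60,60,60]
}}

```text
time_s: 12.9
position: [0.4294, -0.0534, 0.1786]
tool_rot: [[0.131, 0.991, 0.001], [0.991, -0.131, -0.0], [-0.0, 0.001, -1.0]]
ft_force: [-0.6, -0.8, -0.2]
grip_width: 0.0601
gripper_force: 0.0
```

Run:
```python
from h import *
im,d,P=snap("wrist","w7"); cup(P,im,(.4288,-.053),.03); q=P.reshape(-1,3);q=q[(np.hypot(q[:,0]-.4288,q[:,1]+.053)<.026)&(q[:,2]>.074)&(q[:,2]<.088)]
if len(q): print(circ(q,.021)); A=np.c_[q[:,:2]-q[:,:2].mean(0),np.ones(len(q))];print(np.degrees(np.linalg.lstsq(A,q[:,2],rcond=None)[0][:2]))
# bar from wrist/top
hsv=cv2.cvtColor(im,cv2.COLOR_BGR2HSV); m=(cv2.inRange(hsv,(20,150,60),(35,255,255))>0)&(P[...,0]>.5)&(P[...,2]>.04); print("yellow",m.sum())
b=P[m]; 
if len(b): print(b.min(0).round(4),b.max(0).round(4),b.mean(0).round(4))
to((.55,.038,.15)); print(np.round(env.observe()["q"],1))
```

```text
cup floor 701 [[0.4154, -0.067, 0.0585], [0.4288, -0.0529, 0.0599], [0.4424, -0.0398, 0.0615]] tilt [0.6  1.05]
(array([ 0.42869381, -0.0536619 ,  0.02063935]), 442, np.float64(0.0008016671315438451))
[0.51179344 3.47032668]
yellow 1153
[ 0.5573 -0.0081  0.0608] [0.5765 0.0901 0.0692] [0.5663 0.0507 0.0659]
t 12.95 p [ 0.4291 -0.0533  0.1779] shift units [2.127 2.157 0.556] turn units [-0.008 -0.002 -0.008] w 0.0596 F [ 1.6 -0.3 -1.1] g 0.0
[-22.8  11.7  94.7   0.   73.6 -15.3]
```

View pics/w7.png

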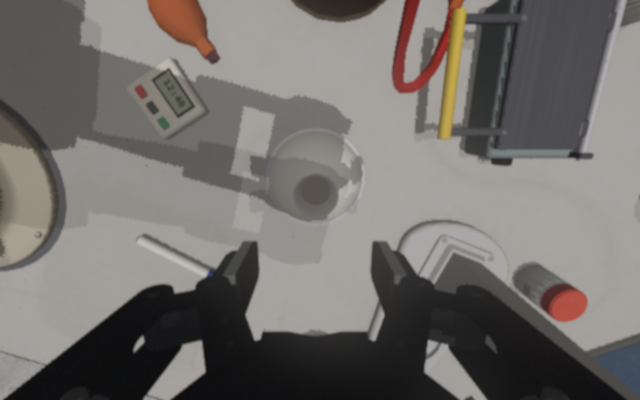

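The crucible stands alone on the dome at (316,190). The yellow bar runs from (457,12) to (446,137), its arms meet it at rows 18 and 132, and a red tube loops beside it at (400–440, 60–90). I'll measure the bar and the tube.

Run:
```python
from h import *
P=np.load("pics/w7.npy");im=cv2.imread("pics/w7.png")
for u,v in [(487,18),(480,132),(405,85),(425,85),(440,65),(446,45),(400,60),(410,10)]: print((u,v),P[v,u].round(4))
hsv=cv2.cvtColor(im,cv2.COLOR_BGR2HSV); m=(cv2.inRange(hsv,(22,150,60),(35,255,255))>0)&(P[...,0]>.5)&(P[...,2]>.06)
L=[]
for v in range(15,138,12):
    k=P[v][m[v]]; 
    if len(k)>3: c=k[k[:,2]>k[:,2].max()-.0015].mean(0); L.append(c); print(v,c.round(4),np.ptp(k[:,0]).round(4))
L=np.array(L);a=np.polyfit(L[:,1],L[:,0],1);print(a,np.degrees(np.arctan(a[0])))
red=(cv2.inRange(hsv,(0,150,40),(8,255,255))|cv2.inRange(hsv,(172,150,40),(180,255,255)))>0
r=P[red&(P[...,0]>.5)&(P[...,1]>-.05)]; print("red",r.min(0),r.max(0)); 
for y in (.03,.04,.05,.06,.07,.08): k=r[abs(r[:,1]-y)<.005]; print(y,k.min(0).round(3) if len(k) else 0,k.max(0).round(3) if len(k) else 0)
# hinge rod: highest points in plate by x
q=P[0:160,480:620].reshape(-1,3); q=q[(q[:,2]>.062)&(q[:,2]<.075)]; print(cv2.minAreaRect(q[:,:2].astype(np.float32)))
```

```text
(487, 18) [0.5968 0.0804 0.0632]
(480, 132) [ 0.5926 -0.016   0.0647]
(405, 85) [0.5392 0.0392 0.0134]
(425, 85) [ 0.5661  0.0373 -0.0009]
(440, 65) [ 5.828e-01  5.580e-02 -1.000e-04]
(446, 45) [0.5783 0.0706 0.025 ]
(400, 60) [0.5272 0.0607 0.0397]
(410, 10) [0.5237 0.0892 0.0842]
15 [0.5717 0.0847 0.0676] 0.0095
27 [0.5701 0.0757 0.0678] 0.0066
39 [0.5707 0.0666 0.0667] 0.0078
51 [0.5682 0.0574 0.0665] 0.0078
63 [0.566  0.0478 0.0675] 0.0078
75 [0.5655 0.038  0.0667] 0.0071
87 [0.564 0.028 0.067] 0.0076
99 [0.564  0.0177 0.067 ] 0.0077
111 [0.5617 0.0074 0.0668] 0.0063
[0.12826008 0.56085284] 7.308857168721092
red [0.52013056 0.03324391 0.00851556] [0.58619756 0.10336533 0.09212586]
0.03 [0.54  0.033 0.011] [0.553 0.035 0.015]
0.04 [0.529 0.035 0.009] [0.565 0.045 0.024]
0.05 [0.524 0.045 0.01 ] [0.573 0.055 0.035]
0.06 [0.522 0.055 0.014] [0.576 0.065 0.048]
0.07 [0.521 0.065 0.018] [0.579 0.075 0.064]
0.08 [0.521 0.075 0.021] [0.58  0.085 0.079]
((0.645013153553009, 0.019218482077121735), (0.13717885315418243, 0.12380329519510269), 83.67198944091797)
```

Run:
```python
from h import *
H=np.array([.7024,.0185]);X=np.array([.992,-.127]);Y=np.array([.127,.992])
for f in ("w7","top1"):
    P=np.load(f"pics/{f}.npy");im=cv2.imread(f"pics/{f}.png");hsv=cv2.cvtColor(im,cv2.COLOR_BGR2HSV)
    red=((hsv[...,0]<16)|(hsv[...,0]>172))&(hsv[...,1]>150)&(hsv[...,2]>40)
    q=P[red];d=q[:,:2]-H;bx,by=d@X,d@Y; 
    for lo in np.arange(.0,.12,.01):
        m=(by>lo)&(by<lo+.01)&(bx>-.25)&(bx<0)&(q[:,2]>.0)
        if m.any(): print(f,round(lo,2),"bx",bx[m].min().round(3),bx[m].max().round(3),"z",q[m,2].min().round(3),q[m,2].max().round(3),"max z at bx>-.16:",q[m&(bx>-.16),2].max().round(3) if (m&(bx>-.16)).any() else None)
    # any point above shutter in sweep region
    d=P[...,:2]-H; bx=d@X;by=d@Y; m=(abs(by)<.06)&(bx>-.15)&(bx<.16)&(P[...,2]>.075)&(P[...,2]<.3); v,u=np.nonzero(m); print(f,"above",m.sum(),(u.min(),u.max(),v.min(),v.max(),np.median(P[m],0)) if m.any() else "")
```

```text
w7 0.0 bx -0.178 -0.139 z 0.009 0.03 max z at bx>-.16: 0.018
w7 0.01 bx -0.183 -0.133 z 0.012 0.044 max z at bx>-.16: 0.021
w7 0.02 bx -0.186 -0.131 z 0.014 0.062 max z at bx>-.16: 0.062
w7 0.03 bx -0.188 -0.128 z 0.018 0.074 max z at bx>-.16: 0.062
w7 0.04 bx -0.19 -0.13 z 0.021 0.089 max z at bx>-.16: 0.062
w7 0.05 bx -0.191 -0.13 z 0.026 0.092 max z at bx>-.16: 0.059
w7 0.06 bx -0.132 -0.122 z 0.025 0.033 max z at bx>-.16: 0.033
w7 0.07 bx -0.131 -0.121 z 0.023 0.031 max z at bx>-.16: 0.031
w7 above 0 
top1 0.0 bx -0.177 -0.138 z 0.006 0.035 max z at bx>-.16: 0.018
top1 0.01 bx -0.18 -0.137 z 0.01 0.045 max z at bx>-.16: 0.022
top1 0.02 bx -0.183 -0.138 z 0.014 0.059 max z at bx>-.16: 0.018
top1 0.03 bx -0.185 -0.18 z 0.056 0.071 max z at bx>-.16: None
top1 0.04 bx -0.186 -0.124 z 0.027 0.086 max z at bx>-.16: 0.027
top1 0.05 bx -0.189 -0.182 z 0.086 0.102 max z at bx>-.16: None
top1 0.06 bx -0.248 -0.122 z 0.028 0.147 max z at bx>-.16: 0.033
top1 0.07 bx -0.25 -0.117 z 0.029 0.22 max z at bx>-.16: 0.22
top1 0.08 bx -0.248 -0.107 z 0.031 0.16 max z at bx>-.16: 0.047
top1 0.09 bx -0.249 -0.103 z 0.03 0.182 max z at bx>-.16: 0.049
top1 0.1 bx -0.247 -0.102 z 0.033 0.221 max z at bx>-.16: 0.051
top1 0.11 bx -0.249 -0.103 z 0.034 0.232 max z at bx>-.16: 0.048
top1 above 11 (np.int64(263), np.int64(267), np.int64(70), np.int64(75), array([0.86509209, 0.05397276, 0.07870195]))
```

I'll grasp the bar 20 mm to the right of its middle, clear of the tube. First I move over it with the opening narrowed.

Emit:
{"method": "arm_command", "body": {
  "turn": [
    [0,0,0],
    [0,0,0],
    [0,0,0],
    [0,0,0],
    [0,0,0],
    [0,0,0],
    [0,0,0],
    [0,0,0],
    [0,0,0],
    [0,0,0],
    [0,0,0],
    [0,0,0]
  ],
  "xyz": [
    [0.15,0.21,0],
    [0.29,0.41,0],
    [0.29,0.41,0],
    [0.29,0.41,0],
    [0.29,0.41,0],
    [0.28,0.41,0],
    [0.14,0.21,0],
    [0,0,0.3],
    [0,0,0.6],
    [0,0,0.6],
    [0,0,0.3],
    [0,0,0]
  ],
  "claw": [40,40,40,40,40,40,40,40,40,40,40,40]
}}

```text
time_s: 14.15
position: [0.5622, 0.017, 0.0852]
tool_rot: [[0.131, 0.991, -0.006], [0.991, -0.131, 0.001], [0.0, -0.006, -1.0]]
ft_force: [1.1, 0.3, 0.4]
grip_width: 0.0402
gripper_force: 0.0
```

Run:
```python
from h import *
im,d,P=snap("wrist","w8"); to((.563,.0162,.019)); 
hsv=cv2.cvtColor(im,cv2.COLOR_BGR2HSV); m=(cv2.inRange(hsv,(22,150,60),(35,255,255))>0)&(P[...,2]>.06)&(P[...,2]<.072)
b=P[m]; a=np.polyfit(b[:,1],b[:,0],1); print(len(b),a,"x at .0162",np.polyval(a,.0162),b.min(0),b.max(0))
```

```text
t 14.2 p [0.563  0.0167 0.0869] shift units [-0.011  0.005  1.358] turn units [-0.035 -0.003 -0.006] w 0.0398 F [0.3 0.4 0.4] g 0.0Traceback (most recent call last):
  File "<stdin>", line 4, in <module>
    raise TypeError("expected non-empty vector for x")
TypeError: expected non-empty vector for x
```

View pics/w8.png

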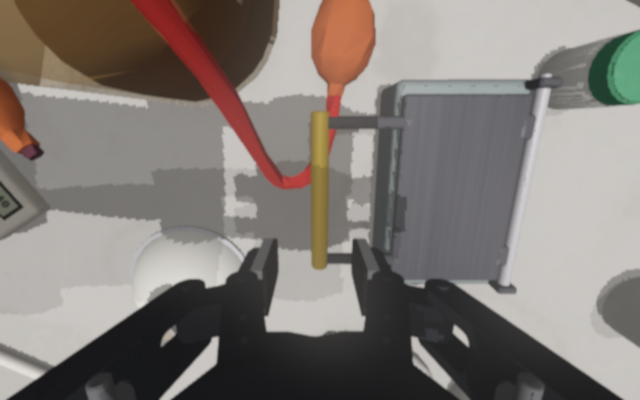

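The bar (u≈320, v 113–268) lies centred between the fingers at (262,270) and (368,270). The dome is partly hidden at lower left, so I'll check the crucible by numbers.

Run:
```python
from h import *
P=np.load("pics/w8.npy"); im=cv2.imread("pics/w8.png")
m=(np.hypot(P[...,0]-.4288,P[...,1]+.053)<.028)&(P[...,2]>.052)&(P[...,2]<.09); v,u=np.nonzero(m); print("cup pts",m.sum(),(u.min(),u.max(),v.min(),v.max()) if m.any() else "")
for r in (150,180,210,235):
  k=P[r,305:336]; k=k[(k[:,2]>.055)&(k[:,2]<.075)]; print(r,k.mean(0).round(4),k.min(0).round(4),k.max(0).round(4)) if len(k) else print(r,P[r,320])
im,d,T=snap("top","top4"); m=(np.hypot(T[...,0]-.4288,T[...,1]+.053)<.028)&(T[...,2]>.052)&(T[...,2]<.09); print("top cup pts",m.sum(), T[m].mean(0) if m.any() else "")
s=env.observe();print(s["position"])
```

```text
cup pts 136 (np.int64(161), np.int64(176), np.int64(325), np.int64(346))
150 [0.5704 0.0669 0.0659] [0.5649 0.066  0.0629] [0.5759 0.0674 0.0675]
180 [0.5679 0.0475 0.0658] [0.5622 0.046  0.062 ] [0.5736 0.0481 0.0678]
210 [0.565  0.0269 0.0659] [0.5593 0.0255 0.0613] [0.5704 0.0278 0.0675]
235 [0.5626 0.0086 0.0656] [0.5568 0.0066 0.0621] [0.5681 0.0095 0.0677]
top cup pts 267 [ 0.42995169 -0.05227626  0.06616406]
[0.56361924 0.01651828 0.08806594]
```

Emit:
{"method": "arm_command", "body": {
  "turn": [
    [0,0,0],
    [0,0,0],
    [0,0,0],
    [0,0,0],
    [0,0,0],
    [0,0,0]
  ],
  "xyz": [
    [0,0,0.2],
    [0,0,0.4],
    [0,0,0.4],
    [0,0,0.28],
    [0,0,0.1],
    [0,0,0]
  ],
  "claw": [40,40,40,40,40,40]
}}

```text
time_s: 14.85
position: [0.5632, 0.0162, 0.0191]
tool_rot: [[0.131, 0.991, -0.0], [0.991, -0.131, 0.0], [0.0, -0.0, -1.0]]
ft_force: [0.0, 0.1, 0.7]
grip_width: 0.0401
gripper_force: 0.0
```

Emit:
{"method": "arm_command", "body": {
  "turn": [
    [0,0,0],
    [0,0,0],
    [0,0,0],
    [0,0,0],
    [0,0,0],
    [0,0,0],
    [0,0,0],
    [0,0,0]
  ],
  "xyz": [
    [0,0,0],
    [0,0,0],
    [0,0,0],
    [0,0,0],
    [0,0,0],
    [0,0,0],
    [0,0,0],
    [0,0,0]
  ],
  "claw": [32,26,20,16,12,8,8,8],
  "squeeze": 25
}}

```text
time_s: 15.65
position: [0.5654, 0.0158, 0.02]
tool_rot: [[0.131, 0.991, 0.005], [0.991, -0.131, -0.001], [0.0, 0.005, -1.0]]
ft_force: [7.1, -1.8, -1.8]
grip_width: 0.0113
gripper_force: 24.3
```

The bar is pinched (11.3 mm, 24 N). At shut, the pinched TCP is at (0.5654, 0.0158), which puts the balance point 138 mm along tool y and 138 mm up.

```bash
python3 -c "
import numpy as np
t=np.radians(np.arange(0,91,3));y=2.76*(1-np.cos(t));z=-2.76*np.sin(t)
for k in range(0,30,10): print([[0,round(a,3),round(b,3)] for a,b in zip(np.diff(y)[k:k+10],np.diff(z)[k:k+10])])"
```

```text
[[0, np.float64(0.004), np.float64(-0.144)], [0, np.float64(0.011), np.float64(-0.144)], [0, np.float64(0.019), np.float64(-0.143)], [0, np.float64(0.026), np.float64(-0.142)], [0, np.float64(0.034), np.float64(-0.141)], [0, np.float64(0.041), np.float64(-0.139)], [0, np.float64(0.048), np.float64(-0.136)], [0, np.float64(0.055), np.float64(-0.133)], [0, np.float64(0.062), np.float64(-0.13)], [0, np.float64(0.069), np.float64(-0.127)]]
[[0, np.float64(0.075), np.float64(-0.123)], [0, np.float64(0.082), np.float64(-0.119)], [0, np.float64(0.088), np.float64(-0.115)], [0, np.float64(0.094), np.float64(-0.11)], [0, np.float64(0.099), np.float64(-0.105)], [0, np.float64(0.105), np.float64(-0.099)], [0, np.float64(0.11), np.float64(-0.094)], [0, np.float64(0.115), np.float64(-0.088)], [0, np.float64(0.119), np.float64(-0.082)], [0, np.float64(0.123), np.float64(-0.075)]]
[[0, np.float64(0.127), np.float64(-0.069)], [0, np.float64(0.13), np.float64(-0.062)], [0, np.float64(0.133), np.float64(-0.055)], [0, np.float64(0.136), np.float64(-0.048)], [0, np.float64(0.139), np.float64(-0.041)], [0, np.float64(0.141), np.float64(-0.034)], [0, np.float64(0.142), np.float64(-0.026)], [0, np.float64(0.143), np.float64(-0.019)], [0, np.float64(0.144), np.float64(-0.011)], [0, np.float64(0.144), np.float64(-0.004)]]
```

Emit:
{"method": "arm_command", "body": {
  "turn": [
    [0,0,0],
    [0,0,0],
    [0,0,0],
    [0,0,0],
    [0,0,0],
    [0,0,0],
    [0,0,0],
    [0,0,0],
    [0,0,0],
    [0,0,0],
    [0,0,0],
    [0,0,0]
  ],
  "xyz": [
    [0,0.045,0],
    [0,0.004,-0.144],
    [0,0.011,-0.144],
    [0,0.019,-0.143],
    [0,0.026,-0.142],
    [0,0.034,-0.141],
    [0,0.041,-0.139],
    [0,0.048,-0.136],
    [0,0.055,-0.133],
    [0,0.062,-0.13],
    [0,0.069,-0.127],
    [0,0,0]
  ],
  "claw": [8,8,8,8,8,8,8,8,8,8,8,8]
}}

```text
time_s: 16.85
position: [0.5823, 0.0136, 0.0893]
tool_rot: [[0.131, 0.991, -0.004], [0.991, -0.131, 0.0], [-0.0, -0.004, -1.0]]
ft_force: [-10.8, 0.2, 4.1]
grip_width: 0.0109
gripper_force: 24.6
```

```bash
cat >> h.py <<'E'
def shut():
    to((.7023,-.0018,.158)); im,d,P=snap("wrist","s%d"%(1000*env.observe()["time_s"])); hsv=cv2.cvtColor(im,cv2.COLOR_BGR2HSV)
    T=snap("top","t%d"%(1000*env.observe()["time_s"])); H=np.array([.7024,.0185]);X=np.array([.992,-.127])
    for P,i in ((P,im),(T[2],T[0])):
        h=cv2.cvtColor(i,cv2.COLOR_BGR2HSV); m=(cv2.inRange(h,(20,110,40),(36,255,255))>0)&(P[...,2]>.05)&(P[...,2]<.25)&(P[...,0]>.5)&(abs(P[...,1]-.02)<.08)
        if m.sum()>10: b=np.median(P[m],0); bx=((P[m][:,:2]-H)@X); print(m.sum(),"bar bx",np.median(bx).round(4),"z",b[2].round(4),"angle",np.degrees(np.arctan2(b[2]-.0045-.061,-np.median(bx))).round(1))
E
python3 -c "
from h import *
shut()"
```

```text
t 16.85 p [0.5823 0.0136 0.0893] shift units [ 0.008  2.414 -1.382] turn units [-0.04   0.004 -0.005] w 0.0109 F [-10.8   0.2   4.1] g 24.580543041229248
5392 bar bx -0.1198 z 0.1331 angle 29.4
14 bar bx -0.1222 z 0.1328 angle 28.8
```

Emit:
{"method": "arm_command", "body": {
  "turn": [
    [0,0,0],
    [0,0,0],
    [0,0,0],
    [0,0,0],
    [0,0,0],
    [0,0,0],
    [0,0,0],
    [0,0,0],
    [0,0,0],
    [0,0,0],
    [0,0,0]
  ],
  "xyz": [
    [0,0.055,-0.123],
    [0,0.082,-0.119],
    [0,0.088,-0.115],
    [0,0.094,-0.11],
    [0,0.099,-0.105],
    [0,0.105,-0.099],
    [0,0.11,-0.094],
    [0,0.115,-0.088],
    [0,0.119,-0.082],
    [0,0.123,-0.075],
    [0,0,0]
  ],
  "claw": [8,8,8,8,8,8,8,8,8,8,8]
}}

```text
time_s: 18.05
position: [0.6335, 0.0069, 0.142]
tool_rot: [[0.131, 0.991, 0.003], [0.991, -0.131, -0.001], [-0.0, 0.003, -1.0]]
ft_force: [-9.5, 0.4, 13.1]
grip_width: 0.0109
gripper_force: 25.9
```

```bash
python3 -c "
from h import *
shut()"
```

```text
t 18.05 p [0.6335 0.0069 0.142 ] shift units [ 0.007  1.388 -0.316] turn units [ 0.037  0.001 -0.006] w 0.0109 F [-9.5  0.4 13.1] g 25.853363871574402
5427 bar bx -0.0685 z 0.1855 angle 60.3
57 bar bx -0.0685 z 0.1847 angle 60.1
```

Emit:
{"method": "arm_command", "body": {
  "turn": [
    [0,0,0],
    [0,0,0],
    [0,0,0],
    [0,0,0],
    [0,0,0],
    [0,0,0],
    [0,0,0],
    [0,0,0],
    [0,0,0],
    [0,0,0],
    [0,0,0],
    [0,0,0]
  ],
  "xyz": [
    [0,0.127,-0.08],
    [0,0.13,-0.07],
    [0,0.133,-0.065],
    [0,0.136,-0.055],
    [0,0.139,-0.047],
    [0,0.141,-0.04],
    [0,0.142,-0.03],
    [0,0.13,-0.019],
    [0,0.11,-0.011],
    [0,0.08,-0.004],
    [0,0.05,0],
    [0,0,0]
  ],
  "claw": [8,8,8,8,8,8,8,8,8,8,8,8]
}}

```text
time_s: 19.35
position: [0.6985, -0.0017, 0.1597]
tool_rot: [[0.131, 0.991, 0.0], [0.991, -0.131, 0.0], [0.0, 0.0, -1.0]]
ft_force: [-0.6, 2.2, 2.3]
grip_width: 0.0108
gripper_force: 25.3
```

```bash
python3 -c "
from h import *
shut()
from glob import glob"; ls pics
```

```text
t 19.35 p [ 0.6985 -0.0017  0.1597] shift units [0.009 0.076 0.034] turn units [ 0.004 -0.001 -0.008] w 0.0108 F [-0.6  2.2  2.3] g 25.341537594795227
5290 bar bx -0.0027 z 0.2042 angle 88.9
62 bar bx -0.0023 z 0.2043 angle 89.0
c2.png
c3.png
c6.png
crop1.png
s16850.npy
s16850.png
s18050.npy
s18050.png
s19350.npy
s19350.png
scene1.npy
scene1.png
t16900.npy
t16900.png
t18100.npy
t18100.png
t19400.npy
t19400.png
top1.npy
top1.png
top2.npy
top2.png
top3.npy
top3.png
top4.npy
top4.png
w1.npy
w1.png
w2.npy
w2.png
w3.npy
w3.png
w4.npy
w4.png
w5.npy
w5.png
w6.npy
w6.png
w7.npy
w7.png
w8.npy
w8.png
```

Emit:
{"method": "arm_command", "body": {
  "turn": [
    [0,0,0],
    [0,0,0],
    [0,0,0],
    [0,0,0],
    [0,0,0]
  ],
  "xyz": [
    [0,0.03,0],
    [0,0.03,0],
    [0,0,0],
    [0,0,0],
    [0,0,0]
  ],
  "claw": [8,8,8,8,8]
}}

```text
time_s: 19.95
position: [0.7011, -0.002, 0.1597]
tool_rot: [[0.131, 0.991, -0.0], [0.991, -0.131, 0.0], [0.0, -0.0, -1.0]]
ft_force: [-1.6, 2.8, 0.2]
grip_width: 0.0111
gripper_force: 25.3
```

```bash
python3 -c "
from h import *
shut()
im,d,T=snap('top','top9'); m=(np.hypot(T[...,0]-.4288,T[...,1]+.053)<.028)&(T[...,2]>.052)&(T[...,2]<.09); print('cup',m.sum(),T[m].mean(0))
im,d,P=snap('scene','scene9'); cv2.imwrite('pics/fin.png',cv2.resize(im[140:340,180:460],None,fx=2.8,fy=2.8))
s=env.observe();print(s['position'],np.abs(s['qvel']).max(),s['ft_force'])"
```

```text
t 19.95 p [ 0.7011 -0.002   0.1597] shift units [0.008 0.024 0.035] turn units [-0.002 -0.001 -0.008] w 0.0111 F [-1.6  2.8  0.2] g 25.26207536458969
5317 bar bx -0.0001 z 0.2043 angle 90.0
53 bar bx 0.0011 z 0.2044 angle 90.4
cup 268 [ 0.42990377 -0.05226077  0.06594717]
[ 0.70105629 -0.00204634  0.15974845] 0.08870793878511271 [-0.59126517  2.94746013 -0.66729899]
```

View pics/fin.png

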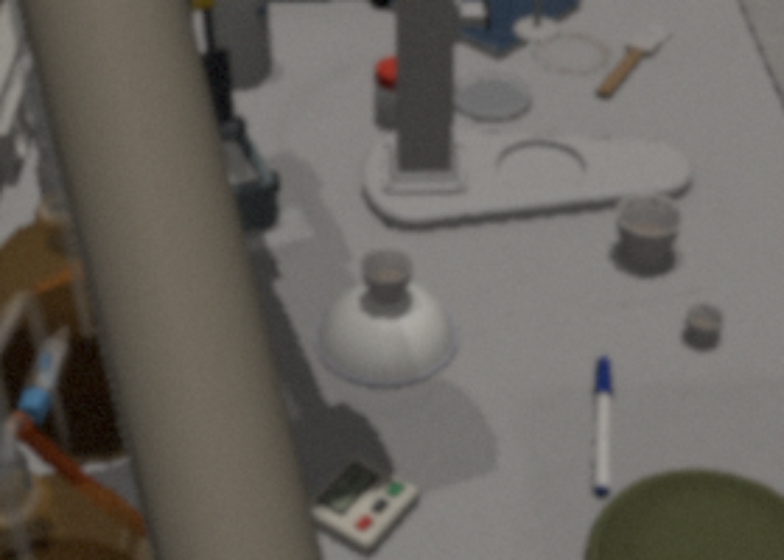

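The crucible stands upright on the dome at (387,275). The shutter measures 90° and is still, with the bar pinched. I'm handing the job in.

```bash
python3 -c "
from rig import env
print(env.close_job())"
```

```text
the job is handed in; nothing more can be done
None
```

The job is handed in at about 20 s: the middle-sized crucible stands by itself on top of the dome (about 1 mm off centre, tilting a degree or two), and the shutter is held still at 90° by the pinched bar.

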